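# Vent and open the pressure cap of a bench chiller

### The arm

A 6-joint arm with a two-finger parallel gripper is mounted at the origin on a cart in front of the work surface, level with it; the furniture and walls round the work are solid. World frame = base frame: x ahead of the robot, y to its left, z up, the work surface at z = 0. Lengths are in mm, angles in rad, forces in N, time in s.
With the tool pointing down it reaches from about 350 to 975 mm from the base axis. Payload 7.1 kg.
Tool frame: the origin (TCP) lies midway between the tips of the shut fingers; the grasp point (between the pads) lies 19 mm behind it (ctrl.grip_point_offset is the distance from the TCP to the grasp point, in mm); z points along the fingers, y is the line along which they close (so a half turn about z gives the same grasp; the last joint's range is limited). The gripper opens to 88 mm and grips with 3 to 60 N. Pads are 20 mm wide; open, the fingers measure 115 mm over their backs; the gripper's body (75 mm by 178 mm) begins 61 mm behind the grasp point.
Start: joints at [-0.019, 0.423, 1.63, -0, 1.089, -0.019], TCP at [624.984, 0.026, 222.675] pointing down, gripper open.
Joint ranges: [-3, 3], [-0.9, 2.11], [0.09, 2.58], [-1.31, 4.45], [0.11, 2.69], [-2.54, 2.54]. Speed limits (rad/s): [2.39, 2.39, 3.01, 3.14, 3.14, 3.14].

### API

Orientations are given as a rotation vector (axis times angle).
In Python, from workcell import get_obs, optics, close_job, spotter, ctrl gives the robot as it stands. The module is installed in compiled form; this text tells all that it offers.
- The arm moves only by the tool move_arm, never from a script. Its argument "rows" is a list of rows, each a list of 5 numbers: the shift along the tool's x, y, z in cm, then the turn about the tool's z in degrees, then the opening in per cent of the stroke, from 0 (shut) to 100 (fully open). A call has 1 to 10 rows; each row shifts and turns the commanded pose from where the row before left it, along the tool's axes as they then stand; what a row does not reach is not made up. A row lasts 1/8 s, in which the tool goes at most 62.5 mm and 10.7 degrees, less where a joint would pass 70% of its speed; a pose out of reach is approached as far as the arm can. A call with a gripper value outside its range is refused whole. The fingers move at their own pace and stop on an object; the grip force is fixed at half the most. Time passes only in rows, so rows that do not move let the fingers close. It gives the time, the measured TCP pose, the force, the opening and the grip force at its end, in the units of the state.
- get_obs(): the state, without advancing time (a new reading comes with each control period).
- optics.get_image(name): name is "scene" or "side" or "wrist"; returns the picture (420x560x3 uint8, blue, green, red); there is no depth.
- optics.calibration(name): a dict with "camera_matrix" (3x3 intrinsics, pixels), "distortion" ([k1, k2, p1, p2, k3] as OpenCV has them; the pictures are not rectified), "xyz" and "orientation" of the camera in the world. Camera axes: x right, y down, z forward; pixel columns grow to the right and rows downward; lengths in mm; the calibration is good to about 2 mm. A picture is of the moment at which its call begins: read the wrist's pose just before it. calibration takes no time and is no camera call; for the wrist camera it gives the pose at the moment of the call.
- close_job(): hands the job in; it is judged then, once.
Trained networks look in the newest picture that a camera, given by its name, has taken for a name from the list of things; names that differ only in an ending like _2 or _b are one class to them, and where a whole thing is asked for, a point or a joint stands for the part that bears it (a point fixed in the world has none). Each returns a list of dicts, best first, with "conf" (0 to 1); they miss things now and then, are a little off and sometimes report something else, mostly with a low value. They report only what shows in the picture. A call takes as long as a camera call. They do not tell look-alikes from the thing itself.
- spotter.find_in(camera, label): "point" ([column, row] in pixels, amid what is visible of it).
- spotter.regions_of(camera, label): "region" (420x560 bool, what is visible of it) and "point" ([column, row] in pixels, amid what is visible of it).
The state is a dict: "t": time; "qpos": joint angles; "qvel": joint speeds; "joint_torque": joint torques, N m; "ee_pos": TCP position; "orientation": TCP orientation; "ft_force": force on the tool from outside, world axes, zero at the start; "moment": the same for the moment, N m; "width": finger opening in mm; "grasp_force": force on a finger pad.
Only numpy, scipy, OpenCV 4.12 (cv2) and the standard library are available. Lean on these libraries where they do the work, as an engineer would, in place of code of your own. Each camera call takes 0.05 s, during which the arm holds its last target. There are 200 camera calls.

### The job

Open the chiller's filler. Turn the pressure cap counter-clockwise until it comes up against its first stop and hold it there lightly, without pressing, for about a second so that the pressure can vent; only then press the cap down, turn it on past the stop to the end, lift it off and set it down upright in the steel tray. Be gentle: never force the cap against its stops, ram it down or drop it, and leave the other things where they are.

Things in the scene. Friction and masses are not known exactly. Their poses are not given: they have to be found in the camera images.
- chiller: white bench-top chiller, a fixed box 260 (x) x 200 (y) x 105 high mm with control panel in its front face; origin at the centre of its underside, x pointing to its back, z up. It cannot be moved.
- neck (a point): centre of the top of the filler neck's aluminium rim (62 mm across), 60 mm in front of the chiller's centre, 35 mm above its deck, 140 mm above the table; axes as the chiller's. On the deck round it a black dial plate: red mark at the front (closed, 0 degrees), yellow lines at 16 to 40 and green mark at 81 degrees, counter-clockwise seen from above.
- stop_seat: seat of the fixed first-stop collar on the neck under the rim; origin at point neck. The collar's two hidden teeth reach 4.5 mm down from the rim's underside and stop the unpressed cap anywhere from 16 to 41 degrees: where exactly must be felt (before it, turning takes less than 0.25 N m). A cap pressed down by more than 4.5 mm passes under them.
- cap_grip (a point): centre of the black grip bar, 62 mm long (x of this point) x 22 wide (y) x 26 high, across the loose steel cap (disc 76 mm across, 6 thick; 0.1 to 0.2 kg). Bar top 13.5 mm above, disc top 13 mm below this point; z up. 26 mm above point neck when closed. The cap's angle is this frame's yaw relative to point neck: it starts at 1 to 10 degrees, opens counter-clockwise.
- cap_base (a point): centre of the cap's flat underside, a plug 35 mm across on which it stands, 38 mm below cap_grip. On the neck a sprung seal pushes it up: 7 N at rest, 1 N more per mm pressed (12 N to pass the stop); at 7 mm the disc lands hard on the rim.
- cap_pointer (a point): outer end of the red pointer tab on the cap's edge, 45 mm from its axis along the cap's -x, 15.5 mm below cap_grip. Two lugs under the bar's ends hook under the rim. Past the first stop the cap, kept down, turns to an end stop at 81 degrees; there the lugs stand in the rim's notches and it lifts straight off (all clear after 20 mm).
- tray: fixed square steel tray 160 x 160 x 16 mm high, floor and walls 4 mm thick; origin at the centre of its underside.
- cup_2: bystander: sample cup with blue lid, 57 mm across, 68 high; origin under its centre
- stain_b: bystander: brown vial with black cap, 36 mm across, 87 high; origin under its centre
- control_n: bystander: small white vial with red cap, 24 mm across, 49 high; origin under its centre
- timer: bystander: cream bench timer 62 x 62 x 20 mm; origin under its centre
Not all that is in view belongs to the job. What is shaped like the part that bears cap_grip but purple or yellow is not meant.

How it is judged:
By the outcome, as a careful person would: the job done as asked, in the order asked, and still so for the second after the job is handed in, with the robot touching nothing.
It also fails if it takes over 70 s, if anything falls off the work surface, if the arm or the gripper's body presses on something with over 40 N, if the wrist force passes 120 N, or if a joint passes its speed limit or range.

## Working session

There is one attempt and no reset: what is moved stays moved. The work goes in short steps, Python scripts to look and compute and a tool call to move; the robot and the scene stay as the last step left them, time stands still between calls to the robot, and variables do not carry over. Pictures are saved under pics/ and viewed, at most 10 in all, crops included, and the job is handed in when it is done.

Besides the shell and the picture viewer there is one more tool, called after "Request:" by a JSON object that holds its "name" and its "arguments". move_arm: Moves the arm, as the interface text tells. Its arguments: {"type":"object","properties":{"rows":{"type":"array","items":{"type":"array","items":{"type":"number"}}}},"required":["rows"]}

```bash
mkdir -p pics
cat > h.py <<'E'
import numpy as np, cv2
from scipy.spatial.transform import Rotation as R
from workcell import get_obs, optics, close_job, spotter, ctrl
def cal(n):
    c=optics.calibration(n); K=np.array(c["camera_matrix"],float); d=np.array(c["distortion"],float)
    o=np.array(c["orientation"],float); M=R.from_rotvec(o).as_matrix() if o.shape==(3,) else (R.from_quat(o).as_matrix() if o.shape==(4,) else o)
    return K,d,np.array(c["xyz"],float),M
def onplane(n,px,z,c=None):
    K,d,t,M=c or cal(n)
    u=cv2.undistortPoints(np.array(px,float).reshape(-1,1,2),K,d).reshape(-1,2)
    r=np.c_[u,np.ones(len(u))]@M.T
    return t+r*((z-t[2])/r[:,2])[:,None]
def proj(n,P,c=None):
    K,d,t,M=c or cal(n)
    return cv2.projectPoints(np.array(P,float).reshape(-1,3),cv2.Rodrigues(M.T)[0],-M.T@t,K,d)[0].reshape(-1,2)
E
python3 - <<'E'
from h import *
s=get_obs(); print(s["t"],s["ee_pos"],s["orientation"],s["width"],ctrl.grip_point_offset)
ims=[optics.get_image(n) for n in("scene","side","wrist")]
cv2.imwrite("pics/a1.png",cv2.resize(np.hstack(ims[:2]),(800,300)))
cv2.imwrite("pics/a_scene.png",ims[0]);cv2.imwrite("pics/a_wrist.png",ims[2]);cv2.imwrite("pics/a_side.png",ims[1])
for n in("scene","side","wrist"):
    print(n,cal(n)[2],cal(n)[3].round(2).tolist())
    for l in("chiller","cap_grip","cap_pointer","tray","neck"):
        try: print(l,[(np.round(r["point"]).tolist(),round(r["conf"],2)) for r in spotter.find_in(n,l)][:4])
        except Exception as e: print(l,e)
E
```

```text
0.0 [6.24449385e+02 1.95986703e-02 2.21921400e+02] [-2.22072882e+00 -2.22062768e+00  1.64428888e-03] 87.94906905599129 18.700000000000003
scene [ -85.81460123 -562.74122646  627.2722418 ] [[0.66, -0.39, 0.64], [-0.75, -0.34, 0.57], [-0.0, -0.85, -0.52]]
chiller [([265.0, 205.0], 0.7)]
cap_grip [([195.0, 244.0], 0.85), ([246.0, 177.0], 0.83), ([327.0, 237.0], 0.69)]
cap_pointer [([247.0, 174.0], 0.92), ([329.0, 240.0], 0.77), ([198.0, 244.0], 0.61)]
tray [([323.0, 324.0], 0.76)]
neck [([268.0, 205.0], 0.67), ([145.0, 232.0], 0.56)]
side [-35.84663355 846.56476612 563.38141504] [[-0.82, -0.23, 0.52], [-0.57, 0.33, -0.75], [0.0, -0.91, -0.41]]
chiller [([224.0, 237.0], 0.96)]
cap_grip [([309.0, 279.0], 0.74), ([248.0, 200.0], 0.58), ([283.0, 207.0], 0.39)]
cap_pointer [([251.0, 202.0], 0.88), ([308.0, 280.0], 0.88)]
tray [([375.0, 221.0], 0.56), ([368.0, 244.0], 0.32)]
neck [([224.0, 240.0], 0.64)]
wrist [625.78828723  80.99709819 386.56750704] [[1.0, 0.0, 0.0], [0.0, -0.95, -0.3], [0.0, 0.3, -0.95]]
chiller [([312.0, 102.0], 0.94)]
cap_grip [([173.0, 46.0], 0.89), ([36.0, 42.0], 0.89), ([286.0, 252.0], 0.76)]
cap_pointer [([289.0, 252.0], 0.78), ([31.0, 43.0], 0.76), ([176.0, 46.0], 0.69)]
tray [([153.0, 390.0], 0.79)]
neck [([310.0, 101.0], 0.88)]
```

View pics/a_scene.png

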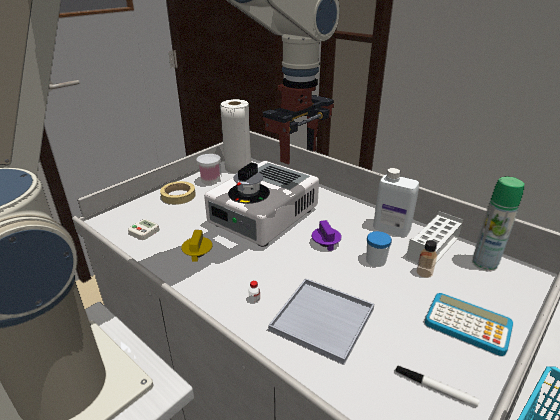

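View pics/a_wrist.png

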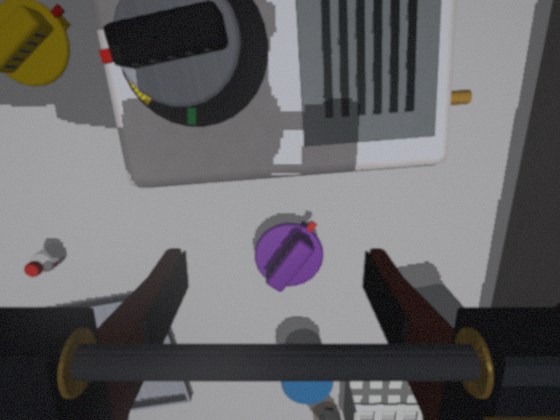

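The scene view shows the chiller with the black-barred steel cap at about (247,175). The purple (327,237) and yellow (197,245) caps are decoys, and the empty tray is at (323,320). In the wrist view the real cap is at (173,46), its bar roughly along x and the red tab at (107,57).

Run:
```python
from h import *
print(onplane("wrist",[(173,46)],166),onplane("scene",[(246,177)],166), onplane("side",[(248,200)],166))
print("tray",onplane("wrist",[(153,390)],8),onplane("scene",[(323,320)],4))
# tray corners in scene (rim top z16)
print(onplane("scene",[(270,322),(309,282),(375,314),(346,357)],16))
cv2.imwrite
```

```text
[[568.35667463 106.8759548  166.        ]] [[541.54322265  95.61781029 166.        ]] [[552.56843151 129.44887891 166.        ]]
tray [[ 465.77516322 -290.01047344    8.        ]] [[ 417.34016988 -237.85399067    4.        ]]
[[ 334.99069207 -169.16872189   16.        ]
 [ 477.7937383  -155.17099272   16.        ]
 [ 489.13550539 -312.85719664   16.        ]
 [ 363.15075736 -327.10016186   16.        ]]
```

View pics/a_side.png

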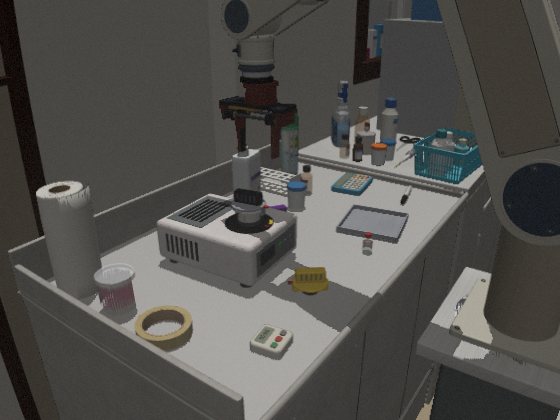

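Request:
{"name": "move_arm", "arguments": {"rows": [[5.0,-3.0,0,0,100],[5.0,-2.8,0,0,100],[0.8,0,0,10.5,100],[0,0,0,10.5,100],[0,0,0,10.5,100],[0,0,0,10.5,100],[0,0,0,10.5,100],[0,0,0,10.5,100],[0,0,0,10.5,100],[0,0,0,0,100]]}}

```text
t: 2.15
ee_pos: [567.0, 108.0, 222.7]
orientation: [3.109, 0.453, 0.0]
ft_force: [-0.2, 0.3, 0.2]
width: 87.8
grasp_force: 0.0
```

Run:
```python
from h import *
s=get_obs(); im=optics.get_image("wrist"); cv2.imwrite("pics/b.png",im)
print(s["t"],s["ee_pos"],R.from_rotvec(s["orientation"]).as_matrix().round(3).tolist(),s["qpos"])
r=spotter.regions_of("wrist","cap_grip"); 
for q in r: print(q["conf"],q["point"])
print([(q["conf"],q["point"]) for q in spotter.find_in("wrist","cap_pointer")])
P=np.array(s["ee_pos"])
print(proj("wrist",[[567,108,179],[567,108,153],[567,108,105]]))
```

```text
2.15 [566.99688939 108.04501683 222.72046646] [[0.958, 0.286, 0.0], [0.286, -0.958, 0.0], [0.0, 0.0, -1.0]] [ 1.67686472e-01  3.53386124e-01  1.73779295e+00 -1.20192021e-05
  1.05034339e+00  1.44881383e+00]
0.89 [263.9, 218.3]
0.85 [476.2, 163.1]
0.57 [216.8, 310.7]
[(0.81, [215.7, 310.0]), (0.8, [267.3, 216.8]), (0.74, [473.2, 164.0])]
[[271.40001829 235.10480452]
 [271.7521311  220.99783807]
 [272.24605669 201.21506574]]
```

View pics/b.png

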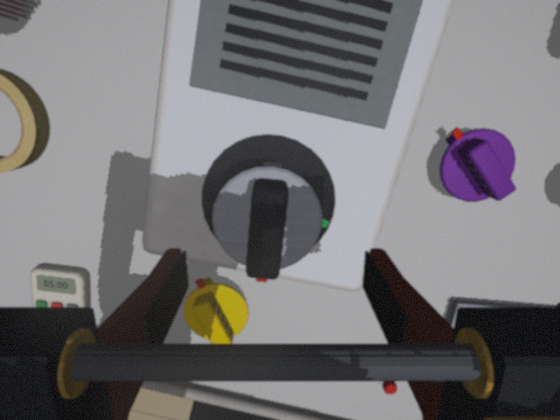

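The bar is clear of everything, running from (270,181) to (264,277) in the image. The red tab is at its lower end, (262,279), and the green mark is at (325,223).

Run:
```python
from h import *
im=cv2.imread("pics/b.png")
c=cv2.resize(im[150:300,180:360],None,fx=4,fy=4,interpolation=cv2.INTER_CUBIC)
c=np.clip(c.astype(float)*1.6+20,0,255).astype(np.uint8)
cv2.imwrite("pics/b_crop.png",c)
def line(p,z):
    P=onplane("wrist",p,z); v=P[1]-P[0]; return P.round(1).tolist(),np.degrees(np.arctan2(v[1],v[0]))
print("bar L",line([(249,275),(254,181)],179.5)); print("bar R",line([(281,277),(288,182)],179.5))
print("front edge",line([(145,250),(362,290)],105))
hsv=cv2.cvtColor(im,cv2.COLOR_BGR2HSV)
for nm,lo,hi,z in(("red",(0,130,60),(8,255,255),150),("green",(45,100,40),(85,255,255),105.5)):
    m=cv2.inRange(hsv,lo,hi); n,l,st,ce=cv2.connectedComponentsWithStats(m)
    for i in range(1,n):
        if st[i,4]>8: print(nm,st[i].tolist(),ce[i],onplane("wrist",[ce[i]],z)[0])
print(proj("wrist",[[567,108,179]]))
```

```text
bar L ([[536.8, 114.0, 179.5], [597.0, 127.6, 179.5]], np.float64(12.76767052323273))
bar R ([[541.3, 93.9, 179.5], [602.2, 108.3, 179.5]], np.float64(13.251215505501891))
front edge ([[494.3, 199.4, 105.0], [511.5, 8.7, 105.0]], np.float64(-84.85235684246307))
red [452, 129, 10, 10, 61] [456.50819672 133.03278689] [658.32691537  10.37261399 150.        ]
red [258, 278, 8, 3, 24] [261.5 279. ] [520.51949994 102.03371027 150.        ]
red [197, 280, 7, 8, 40] [199.925 283.25 ] [504.05778944 144.52921315 150.        ]
red [52, 303, 10, 5, 45] [ 56.06666667 305.11111111] [454.42781398 244.47794591 150.        ]
red [385, 382, 11, 12, 77] [390.35064935 387.55844156] [455.15418188 -26.69186425 150.        ]
green [322, 219, 7, 9, 52] [324.57692308 222.88461538] [561.69361453  61.16397656 105.5       ]
green [37, 301, 9, 7, 47] [ 40.80851064 304.19148936] [415.09396698 279.33722172 105.5       ]
[[271.40001829 235.10480452]]
```

View pics/b_crop.png

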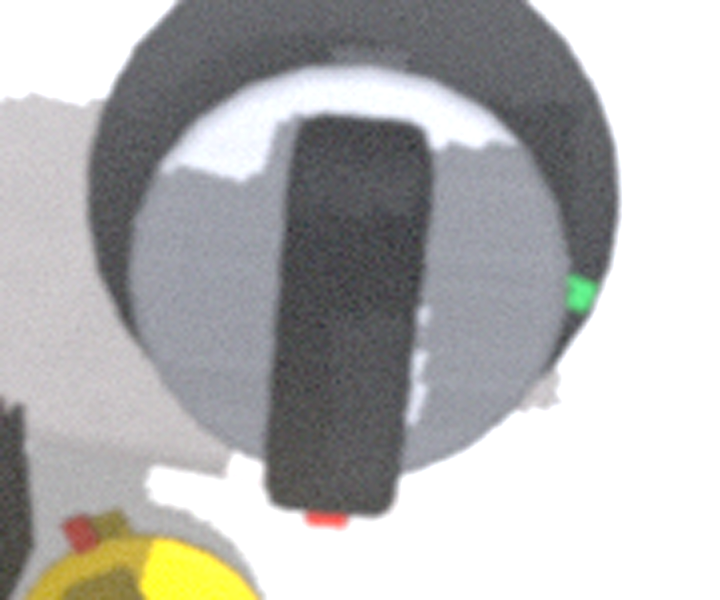

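Request:
{"name": "move_arm", "arguments": {"rows": [[0.32,-0.22,0,3.6,100],[0,0,2.5,0,100],[0,0,2.2,0,100],[0,0,1.4,0,60],[0,0,0.55,0,40],[0,0,0,0,35]]}}

```text
t: 3.05
ee_pos: [569.6, 111.1, 156.2]
orientation: [3.122, 0.354, -0.0]
ft_force: [-0.6, 0.7, 0.3]
width: 61.8
grasp_force: 0.0
```

Run:
```python
from h import *
s=get_obs(); im=optics.get_image("side"); im2=optics.get_image("wrist")
print(s["t"],s["ee_pos"],s["ft_force"],s["moment"],s["width"])
a=cv2.resize(im[150:270,170:330],(533,400)); b=cv2.resize(im2[:,120:420],(286,400))
cv2.imwrite("pics/c.png",np.hstack([a,b])[:, :800])
```

```text
3.05 [569.56266368 111.06294197 156.23059463] [-0.59628994  0.69330562  0.33654551] [ 0.07116681  0.04235217 -0.03269202] 61.798786644692534
```

View pics/c.png

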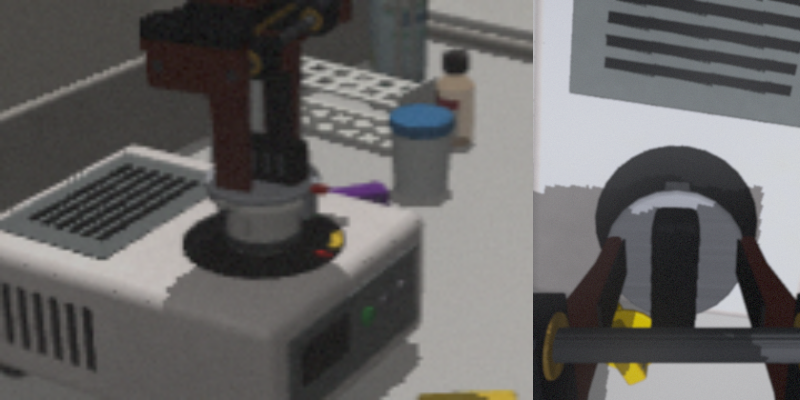

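The fingers straddle the bar just above the disc, aligned and centred with it. Next I close the gripper.

Request:
{"name": "move_arm", "arguments": {"rows": [[0,0,0,0,28],[0,0,0,0,20],[0,0,0,0,10],[0,0,0,0,0],[0,0,0,0,0]]}}

```text
t: 3.78
ee_pos: [569.5, 111.6, 156.6]
orientation: [-3.121, -0.353, -0.001]
ft_force: [-2.0, 4.9, 5.0]
width: 21.7
grasp_force: 29.8
```

```bash
cat > st.py <<'E'
from h import *
s=get_obs(); Rm=R.from_rotvec(s["orientation"]).as_matrix()
print("t",round(s["t"],2),"pos",s["ee_pos"].round(2) if hasattr(s["ee_pos"],"round") else s["ee_pos"],"yaw",round(np.degrees(np.arctan2(Rm[1,0],Rm[0,0])),2),"F",np.round(s["ft_force"],2),"M",np.round(s["moment"],3),"w",round(s["width"],1),"g",round(s["grasp_force"],1))
E
python3 st.py
```

```text
t 3.77 pos [569.51 111.57 156.56] yaw 12.9 F [-2.    4.93  5.  ] M [0.998 0.556 0.038] w 21.7 g 29.8
```

Request:
{"name": "move_arm", "arguments": {"rows": [[-0.01,-0.05,-0.03,0,0],[0,0,-0.02,0,0],[0,0,0,0,0]]}}

```text
t: 4.15
ee_pos: [569.4, 111.6, 156.7]
orientation: [-3.122, -0.353, -0.001]
ft_force: [0.5, 5.0, 1.3]
width: 22.0
grasp_force: 29.8
```

```bash
python3 st.py
```

```text
t 4.15 pos [569.45 111.61 156.66] yaw 12.9 F [0.46 5.04 1.27] M [ 0.813  0.072 -0.005] w 22.0 g 29.8
```

Request:
{"name": "move_arm", "arguments": {"rows": [[0,-0.05,-0.01,0,0],[0,0,0,0,0]]}}

```text
t: 4.4
ee_pos: [569.4, 111.7, 156.7]
orientation: [3.121, 0.353, 0.001]
ft_force: [2.9, 1.8, 0.9]
width: 22.3
grasp_force: 29.7
```

```bash
python3 st.py
```

```text
t 4.4 pos [569.39 111.71 156.7 ] yaw 12.9 F [2.9  1.77 0.93] M [ 0.26  -0.237 -0.043] w 22.3 g 29.7
```

Request:
{"name": "move_arm", "arguments": {"rows": [[0,0,0,-2,0],[0,0,0,-2,0],[0,0,0,-2,0],[0,0,0,0,0]]}}

```text
t: 4.9
ee_pos: [568.7, 111.9, 156.7]
orientation: [3.099, 0.517, -0.001]
ft_force: [-2.0, 1.5, 1.3]
width: 21.7
grasp_force: 29.7
```

```bash
python3 st.py
```

```text
t 4.9 pos [568.69 111.92 156.68] yaw 18.94 F [-2.03  1.47  1.28] M [0.17  0.243 0.037] w 21.7 g 29.7
```

Request:
{"name": "move_arm", "arguments": {"rows": [[0,0,0,-1.5,0],[0,0,0,-1.5,0]]}}

```text
t: 5.15
ee_pos: [568.7, 112.0, 156.7]
orientation: [-3.084, -0.599, 0.001]
ft_force: [-2.4, 2.4, 2.4]
width: 22.1
grasp_force: 29.8
```

```bash
python3 st.py
```

```text
t 5.15 pos [568.68 112.03 156.65] yaw 21.99 F [-2.41  2.42  2.44] M [ 0.335  0.439 -0.098] w 22.1 g 29.8
```

Request:
{"name": "move_arm", "arguments": {"rows": [[0,0,0,-1.5,0],[0,0,0,-1.5,0]]}}

```text
t: 5.4
ee_pos: [568.7, 112.2, 156.7]
orientation: [-3.067, -0.68, 0.001]
ft_force: [-3.2, 2.6, 1.2]
width: 21.9
grasp_force: 29.8
```

```bash
python3 st.py
```

```text
t 5.4 pos [568.73 112.18 156.66] yaw 25.0 F [-3.16  2.59  1.18] M [ 0.518  0.626 -0.065] w 21.9 g 29.8
```

Request:
{"name": "move_arm", "arguments": {"rows": [[-0.02,-0.03,0,-1.5,0],[0,0,0,-1.5,0]]}}

```text
t: 5.65
ee_pos: [568.6, 112.3, 156.7]
orientation: [-3.048, -0.76, 0.0]
ft_force: [-2.6, 3.2, 1.4]
width: 22.0
grasp_force: 29.8
```

```bash
python3 st.py
```

```text
t 5.65 pos [568.64 112.32 156.67] yaw 28.0 F [-2.58  3.16  1.36] M [ 0.608  0.535 -0.126] w 22.0 g 29.8
```

Request:
{"name": "move_arm", "arguments": {"rows": [[0,-0.03,0,-1.5,0],[0,0,0,-1.5,0]]}}

```text
t: 5.9
ee_pos: [568.6, 112.5, 156.7]
orientation: [-3.027, -0.839, 0.0]
ft_force: [-2.1, 2.8, 0.8]
width: 21.9
grasp_force: 29.8
```

```bash
python3 st.py
```

```text
t 5.9 pos [568.57 112.49 156.7 ] yaw 31.0 F [-2.12  2.79  0.8 ] M [ 0.562  0.476 -0.153] w 21.9 g 29.8
```

Request:
{"name": "move_arm", "arguments": {"rows": [[0,-0.02,0,-1.5,0],[0,0,0,-1.5,0]]}}

```text
t: 6.15
ee_pos: [568.5, 112.6, 156.7]
orientation: [-3.004, -0.918, 0.0]
ft_force: [-1.4, 3.0, -0.2]
width: 21.8
grasp_force: 29.8
```

```bash
python3 st.py
```

```text
t 6.15 pos [568.48 112.65 156.68] yaw 34.0 F [-1.42  3.04 -0.18] M [ 0.582  0.477 -0.219] w 21.8 g 29.8
```

Request:
{"name": "move_arm", "arguments": {"rows": [[0,-0.02,0,-1,0],[0,0,0,-0.5,0]]}}

```text
t: 6.4
ee_pos: [568.4, 112.8, 156.7]
orientation: [2.993, 0.956, -0.0]
ft_force: [-1.8, 3.3, 0.1]
width: 22.2
grasp_force: 29.8
```

```bash
python3 st.py
```

```text
t 6.4 pos [568.4  112.76 156.7 ] yaw 35.44 F [-1.82  3.27  0.1 ] M [ 0.462  0.373 -0.166] w 22.2 g 29.8
```

Request:
{"name": "move_arm", "arguments": {"rows": [[0,-0.02,0,-1,0],[0,0,0,-1,0]]}}

```text
t: 6.65
ee_pos: [568.3, 112.9, 156.7]
orientation: [2.975, 1.009, -0.0]
ft_force: [-0.8, 2.1, -1.0]
width: 22.0
grasp_force: 29.8
```

```bash
python3 st.py
```

```text
t 6.65 pos [568.33 112.89 156.72] yaw 37.47 F [-0.84  2.1  -1.01] M [ 0.374  0.273 -0.183] w 22.0 g 29.8
```

Request:
{"name": "move_arm", "arguments": {"rows": [[0,-0.01,0,-1,0],[0,0,0,-1,0]]}}

```text
t: 6.9
ee_pos: [568.3, 113.0, 156.7]
orientation: [2.957, 1.061, -0.0]
ft_force: [-1.8, 2.1, -0.9]
width: 21.7
grasp_force: 29.8
```

```bash
python3 st.py
```

```text
t 6.9 pos [568.27 112.99 156.71] yaw 39.47 F [-1.75  2.09 -0.94] M [ 0.354  0.277 -0.187] w 21.7 g 29.8
```

Request:
{"name": "move_arm", "arguments": {"rows": [[0,-0.01,0,-1,0],[0,0,0,-1,0]]}}

```text
t: 7.15
ee_pos: [568.2, 113.1, 156.7]
orientation: [-2.938, -1.112, 0.0]
ft_force: [-1.8, 1.6, -1.4]
width: 21.8
grasp_force: 29.8
```

```bash
python3 st.py
```

```text
t 7.15 pos [568.19 113.1  156.75] yaw 41.47 F [-1.79  1.62 -1.39] M [ 0.329  0.248 -0.179] w 21.8 g 29.8
```

Request:
{"name": "move_arm", "arguments": {"rows": [[0,-0.01,0,-1,0],[0,0,0,-1,0]]}}

```text
t: 7.4
ee_pos: [568.1, 113.2, 156.7]
orientation: [-2.918, -1.163, 0.0]
ft_force: [-2.4, 2.9, -2.7]
width: 21.7
grasp_force: 29.8
```

```bash
python3 st.py
```

```text
t 7.4 pos [568.06 113.22 156.74] yaw 43.46 F [-2.44  2.94 -2.66] M [ 0.363  0.244 -0.236] w 21.7 g 29.8
```

Request:
{"name": "move_arm", "arguments": {"rows": [[0,-0.02,0.01,-0.7,0],[0,0,0.01,-0.7,0]]}}

```text
t: 7.65
ee_pos: [567.8, 113.4, 156.7]
orientation: [-2.904, -1.198, 0.0]
ft_force: [-2.7, 2.3, 0.2]
width: 21.9
grasp_force: 29.9
```

```bash
python3 st.py
```

```text
t 7.65 pos [567.83 113.42 156.69] yaw 44.83 F [-2.74  2.32  0.16] M [ 0.478  0.601 -0.344] w 21.9 g 29.9
```

Request:
{"name": "move_arm", "arguments": {"rows": [[0,0,0,-0.5,0],[0,0,0,0,0]]}}

```text
t: 7.9
ee_pos: [567.8, 113.5, 156.7]
orientation: [-2.899, -1.21, 0.0]
ft_force: [-4.0, 3.0, 1.3]
width: 21.9
grasp_force: 29.9
```

```bash
python3 st.py
```

```text
t 7.9 pos [567.79 113.48 156.67] yaw 45.3 F [-4.    3.    1.29] M [ 0.616  0.708 -0.379] w 21.9 g 29.9
```

Request:
{"name": "move_arm", "arguments": {"rows": [[-0.01,-0.03,0,-0.4,0],[0,0,0,-0.4,0]]}}

```text
t: 8.15
ee_pos: [567.7, 113.6, 156.6]
orientation: [-2.89, -1.23, -0.0]
ft_force: [-4.0, 2.4, 2.2]
width: 22.3
grasp_force: 30.1
```

```bash
python3 st.py
```

```text
t 8.15 pos [567.67 113.59 156.64] yaw 46.1 F [-3.96  2.45  2.17] M [ 0.644  0.639 -0.541] w 22.3 g 30.1
```

Torque has risen to 0.54 N m, well above the friction level, so the cap is on the first stop. I hold it there with no downward press.

Request:
{"name": "move_arm", "arguments": {"rows": [[0,0,-0.02,0,0],[0,0,0,0,0],[0,0,0,0,0],[0,0,0,0,0],[0,0,0,0,0],[0,0,0,0,0],[0,0,0,0,0],[0,0,0,0,0],[0,0,0,0,0],[0,0,0,0,0]]}}

```text
t: 9.4
ee_pos: [567.7, 113.5, 156.7]
orientation: [-2.891, -1.23, 0.0]
ft_force: [-3.3, 3.4, -0.9]
width: 21.7
grasp_force: 30.1
```

```bash
python3 st.py
```

```text
t 9.4 pos [567.69 113.5  156.71] yaw 46.1 F [-3.27  3.43 -0.91] M [ 0.84   0.505 -0.553] w 21.7 g 30.1
```

Request:
{"name": "move_arm", "arguments": {"rows": [[0,0,0,0,0],[0,0,0,1,0],[0,0,0.1,0.3,0],[0,0,0.1,0,0],[0,0,0.1,0,0],[0,0,0.1,0,0],[0,0,0.1,0,0],[0,0,0,0,0]]}}

```text
t: 10.4
ee_pos: [568.0, 113.4, 152.9]
orientation: [2.903, 1.198, 0.001]
ft_force: [-4.3, 2.4, 6.6]
width: 22.2
grasp_force: 29.9
```

```bash
python3 st.py
```

```text
t 10.4 pos [568.02 113.37 152.86] yaw 44.86 F [-4.29  2.43  6.58] M [ 0.524  0.981 -0.015] w 22.2 g 29.9
```

Request:
{"name": "move_arm", "arguments": {"rows": [[0,0,0.08,0,0],[0,0,0.08,0,0],[0,0,0,0,0],[0,0,0,0,0]]}}

```text
t: 10.9
ee_pos: [568.3, 113.4, 151.6]
orientation: [2.903, 1.198, 0.002]
ft_force: [-5.6, 2.5, 8.6]
width: 21.6
grasp_force: 29.9
```

```bash
python3 st.py
```

```text
t 10.9 pos [568.29 113.42 151.6 ] yaw 44.86 F [-5.59  2.47  8.64] M [0.526 1.134 0.011] w 21.6 g 29.9
```

Request:
{"name": "move_arm", "arguments": {"rows": [[-0.02,-0.05,0.05,0,0],[0,0,0.03,0,0],[0,0,0,0,0],[0,0,0,0,0]]}}

```text
t: 11.4
ee_pos: [568.1, 113.5, 151.1]
orientation: [2.903, 1.198, 0.003]
ft_force: [-4.7, 2.8, 11.1]
width: 21.8
grasp_force: 29.9
```

```bash
python3 st.py
python3 - <<'E'
from h import *
im=optics.get_image("side")
cv2.imwrite("pics/d.png",cv2.resize(im[160:260,190:310],(720,600),interpolation=cv2.INTER_CUBIC))
im=optics.get_image("wrist");cv2.imwrite("pics/dw.png",im)
E
```

```text
t 11.4 pos [568.12 113.52 151.05] yaw 44.86 F [-4.65  2.82 11.08] M [ 0.362  1.049 -0.002] w 21.8 g 29.9
```

View pics/d.png

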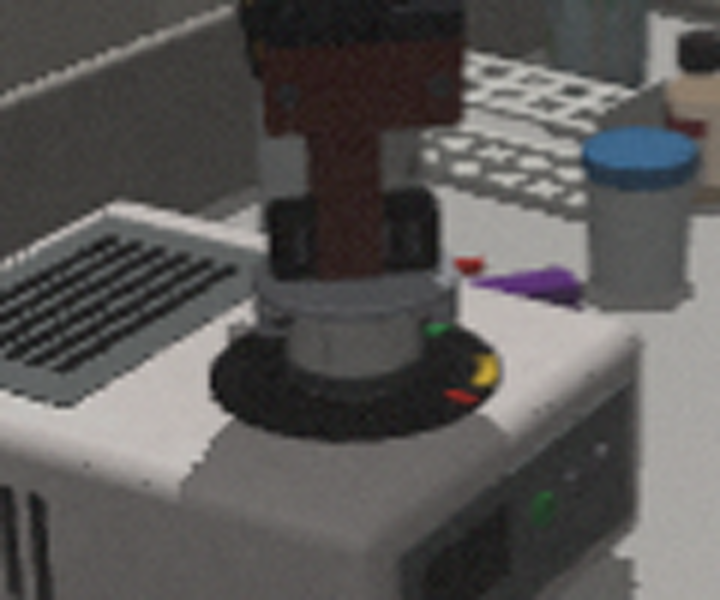

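The pressing force of 11.1 N at 5.65 mm matches the spring minus the cap's weight, and the picture shows the cap seated lower without slip. I turn on slowly past the stop.

Request:
{"name": "move_arm", "arguments": {"rows": [[0,-0.02,0,-1,0],[0,0,0,-1,0],[0,0,0,-1,0]]}}

```text
t: 11.88
ee_pos: [568.3, 113.6, 151.1]
orientation: [2.87, 1.274, 0.004]
ft_force: [-5.0, 2.3, 11.1]
width: 22.0
grasp_force: 29.9
```

```bash
python3 st.py
```

```text
t 11.88 pos [568.33 113.64 151.13] yaw 47.88 F [-5.    2.28 11.11] M [ 0.334  0.895 -0.14 ] w 22.0 g 29.9
```

Request:
{"name": "move_arm", "arguments": {"rows": [[-0.02,-0.03,0,-2,0],[0,0,0,-3,0],[0,0,0,-3,0],[0,0,0,-3,0]]}}

```text
t: 12.38
ee_pos: [568.1, 114.0, 151.2]
orientation: [2.734, 1.545, 0.005]
ft_force: [-4.3, 3.5, 10.7]
width: 22.1
grasp_force: 29.9
```

```bash
python3 st.py
```

```text
t 12.38 pos [568.15 114.05 151.25] yaw 58.93 F [-4.3   3.52 10.68] M [ 0.676  0.816 -0.123] w 22.1 g 29.9
```

Request:
{"name": "move_arm", "arguments": {"rows": [[0,-0.05,0.01,-3,0],[0,0,0,-3,0],[0,0,0,-3,0],[0,0,0,-3,0]]}}

```text
t: 12.88
ee_pos: [567.6, 114.4, 151.1]
orientation: [2.557, 1.822, 0.004]
ft_force: [-4.3, 4.3, 11.1]
width: 21.8
grasp_force: 29.9
```

```bash
python3 st.py
```

```text
t 12.88 pos [567.6  114.38 151.12] yaw 70.93 F [-4.28  4.29 11.05] M [ 0.743  0.928 -0.116] w 21.8 g 29.9
```

Request:
{"name": "move_arm", "arguments": {"rows": [[0.02,-0.05,0,-3,0],[0,0,0,-3,0],[0,0,0,-2,0],[0,0,0,-2,0]]}}

```text
t: 13.38
ee_pos: [567.2, 114.6, 151.1]
orientation: [2.389, 2.037, 0.004]
ft_force: [-4.5, 2.9, 10.3]
width: 22.2
grasp_force: 29.9
```

```bash
python3 st.py
```

```text
t 13.38 pos [567.19 114.6  151.11] yaw 80.9 F [-4.52  2.87 10.31] M [ 0.598  0.89  -0.152] w 22.2 g 29.9
```

Request:
{"name": "move_arm", "arguments": {"rows": [[0,-0.04,0,-1,0],[0,0,0,-1,0],[0,0,0,-1,0]]}}

```text
t: 13.75
ee_pos: [567.0, 114.6, 151.2]
orientation: [2.335, 2.098, 0.004]
ft_force: [-3.9, 2.8, 11.5]
width: 21.5
grasp_force: 29.9
```

```bash
python3 st.py
```

```text
t 13.75 pos [566.97 114.65 151.15] yaw 83.87 F [-3.93  2.82 11.53] M [ 0.517  0.721 -0.085] w 21.5 g 29.9
```

Request:
{"name": "move_arm", "arguments": {"rows": [[0,-0.02,0,-0.8,0],[0,0,0,-0.7,0]]}}

```text
t: 14.0
ee_pos: [566.9, 114.7, 151.2]
orientation: [2.308, 2.128, 0.004]
ft_force: [-3.1, 3.6, 10.8]
width: 21.7
grasp_force: 29.9
```

```bash
python3 st.py
```

```text
t 14.0 pos [566.88 114.67 151.18] yaw 85.36 F [-3.15  3.6  10.79] M [ 0.606  0.662 -0.136] w 21.7 g 29.9
```

Request:
{"name": "move_arm", "arguments": {"rows": [[0,0,0,-0.6,0],[0,0,0,-0.6,0]]}}

```text
t: 14.25
ee_pos: [566.8, 114.7, 151.2]
orientation: [2.286, 2.152, 0.004]
ft_force: [-4.5, 2.7, 11.4]
width: 21.9
grasp_force: 30.0
```

```bash
python3 st.py
```

```text
t 14.25 pos [566.76 114.69 151.17] yaw 86.54 F [-4.48  2.7  11.39] M [ 0.615  0.739 -0.322] w 21.9 g 30.0
```

The end stop is felt at a yaw of 86.5. I ease off and lift.

Request:
{"name": "move_arm", "arguments": {"rows": [[0,-0.02,0,0.2,0],[0,0,-0.2,0,0],[0,0,-0.2,0,0],[0,0,-0.2,0,0],[0,0,-0.2,0,0],[0,0,0,0,0]]}}

```text
t: 15.0
ee_pos: [566.4, 114.7, 157.9]
orientation: [2.291, 2.148, 0.003]
ft_force: [5.1, 1.5, 4.2]
width: 21.9
grasp_force: 29.9
```

```bash
python3 st.py
```

```text
t 15.0 pos [566.37 114.71 157.91] yaw 86.31 F [5.13 1.47 4.19] M [ 0.492 -1.007 -0.14 ] w 21.9 g 29.9
```

Request:
{"name": "move_arm", "arguments": {"rows": [[0,0.03,-0.2,0,0],[0,0,-0.3,0,0],[0,0,-0.3,0,0],[0,0,-0.4,0,0]]}}

```text
t: 15.5
ee_pos: [564.4, 114.5, 168.2]
orientation: [-2.291, -2.148, 0.003]
ft_force: [0.2, -0.0, -1.9]
width: 22.0
grasp_force: 30.0
```

```bash
python3 st.py
```

```text
t 15.5 pos [564.38 114.48 168.2 ] yaw 86.32 F [ 0.22 -0.02 -1.89] M [-0.026 -0.002 -0.055] w 22.0 g 30.0
```

Request:
{"name": "move_arm", "arguments": {"rows": [[0,0,-2,0,0],[0,0,-3,0,0],[0,0,-3,0,0],[0,0,0,0,0]]}}

```text
t: 16.0
ee_pos: [565.5, 114.2, 250.3]
orientation: [2.291, 2.148, 0.001]
ft_force: [-0.0, -0.1, -2.4]
width: 21.8
grasp_force: 30.0
```

```bash
python3 st.py
python3 - <<'E'
from h import *
im=optics.get_image("scene"); cv2.imwrite("pics/e.png",im)
r=spotter.regions_of("scene","tray")
for q in r:
    m=q["region"].astype(np.uint8); print(q["conf"],q["point"],m.sum())
    ys,xs=np.nonzero(m); P=onplane("scene",np.c_[xs,ys],10)
    print(cv2.minAreaRect(P[:,:2].astype(np.float32)), P.mean(0))
for n in ("cap_grip","control_n","cup_2","stain_b"):
    print(n,[(q["conf"],q["point"],onplane("scene",[q["point"]],25)[0].round()) for q in spotter.find_in("scene",n)])
E
```

```text
t 16.0 pos [565.49 114.21 250.34] yaw 86.31 F [-0.03 -0.1  -2.42] M [-0.005 -0.013  0.046] w 21.8 g 30.0
0.37 [252.8, 290.7] 222
((380.7593688964844, -80.90814208984375), (69.32828521728516, 21.787342071533203), 44.76639175415039) [379.53327817 -81.69291533  10.        ]
cap_grip [(0.94, [246.5, 145.6], array([917., 478.,  25.])), (0.91, [327.9, 234.7], array([642., -88.,  25.])), (0.88, [197.8, 245.3], array([396., 125.,  25.]))]
control_n [(0.54, [253.6, 290.6], array([371., -90.,  25.])), (0.16, [250.8, 191.2], array([676., 219.,  25.]))]
cup_2 [(0.84, [375.5, 245.1], array([ 683., -201.,   25.]))]
stain_b [(0.9, [428.1, 259.1], array([ 715., -321.,   25.]))]
```

View pics/e.png

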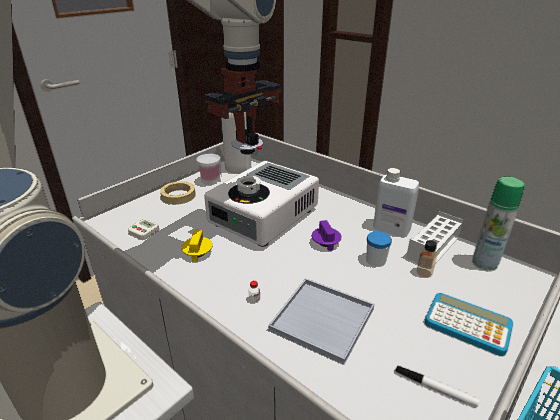

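The cap is off and held upright above the chiller at (247,146), and nothing else has moved. The tray is empty at about (323,318). I carry the cap over it.

Request:
{"name": "move_arm", "arguments": {"rows": [[-2.5,-0.8,0,0,0],[-4.5,-1.5,0,0,0],[-5,-1.8,0,0,0],[-5,-1.8,0,0,0],[-5,-1.8,0,0,0],[-5,-1.8,0,0,0],[-4.5,-1.5,0,0,0],[-3,-1,0,0,0],[-1.8,-0.5,0,0,0],[0,0,0,0,0]]}}

```text
t: 17.55
ee_pos: [416.5, -240.3, 248.6]
orientation: [-2.293, -2.145, 0.001]
ft_force: [-0.3, -0.7, -0.9]
width: 21.5
grasp_force: 30.0
```

```bash
python3 st.py
python3 - <<'E'
from h import *
im=optics.get_image("wrist"); cv2.imwrite("pics/f.png",im)
r=spotter.regions_of("wrist","tray")
for q in r:
    m=q["region"].astype(np.uint8); print(q["conf"],q["point"],m.sum())
    ys,xs=np.nonzero(m); P=onplane("wrist",np.c_[xs,ys],10)
    print(cv2.minAreaRect(P[:,:2].astype(np.float32)), P.mean(0))
E
```

```text
t 17.55 pos [ 416.52 -240.33  248.61] yaw 86.17 F [-0.26 -0.68 -0.9 ] M [0.031 0.037 0.018] w 21.5 g 30.0
0.82 [282.7, 150.2] 17198
((422.4481201171875, -235.73358154296875), (164.13197326660156, 164.42420959472656), 11.472158432006836) [ 425.13900069 -217.62503066   10.        ]
```

View pics/f.png

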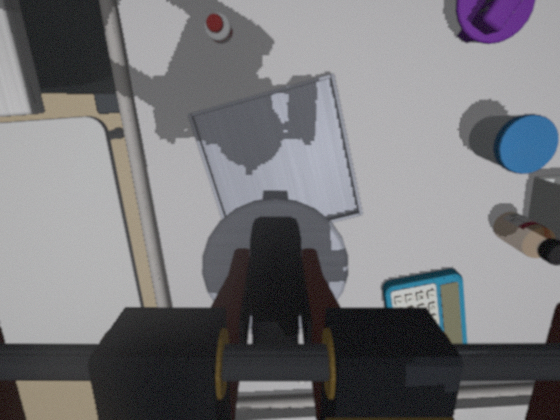

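The tray lies ahead, centre by the network at (422,-236), and is empty. The cap is held level above it.

Request:
{"name": "move_arm", "arguments": {"rows": [[0.5,0.5,3,0,0],[0,0,5,0,0],[0,0,5,0,0],[0,0,3.5,0,0],[0,0,2.5,0,0],[0,0,1.2,0,0],[0,0,0.5,0,0],[0,0,0,0,0]]}}

```text
t: 18.65
ee_pos: [423.0, -234.9, 42.7]
orientation: [2.291, 2.149, 0.0]
ft_force: [0.6, -0.8, -0.6]
width: 21.9
grasp_force: 30.0
```

```bash
python3 st.py
```

```text
t 18.65 pos [ 422.97 -234.93   42.67] yaw 86.32 F [ 0.64 -0.8  -0.56] M [ 0.007 -0.035 -0.03 ] w 21.9 g 30.0
```

Request:
{"name": "move_arm", "arguments": {"rows": [[0,0,0.3,0,0],[0,0,0.2,0,0],[0,0,0.2,0,0],[0,0,0.1,0,0],[0,0,0,0,0]]}}

```text
t: 19.27
ee_pos: [422.5, -235.0, 34.2]
orientation: [-2.292, -2.149, 0.0]
ft_force: [0.5, 0.5, -1.4]
width: 22.1
grasp_force: 30.0
```

```bash
python3 st.py
```

```text
t 19.27 pos [ 422.51 -234.95   34.23] yaw 86.3 F [ 0.47  0.46 -1.38] M [-0.039  0.023 -0.007] w 22.1 g 30.0
```

Request:
{"name": "move_arm", "arguments": {"rows": [[0,0,0.07,0,0],[0,0,0.07,0,0],[0,0,0,0,0]]}}

```text
t: 19.65
ee_pos: [422.5, -234.9, 32.8]
orientation: [-2.292, -2.148, 0.0]
ft_force: [-0.2, -0.8, -2.0]
width: 21.6
grasp_force: 30.0
```

```bash
python3 st.py
```

```text
t 19.65 pos [ 422.52 -234.93   32.83] yaw 86.3 F [-0.18 -0.84 -1.97] M [-0.032  0.033  0.051] w 21.6 g 30.0
```

Request:
{"name": "move_arm", "arguments": {"rows": [[0,0,0.06,0,0],[0,0,0.04,0,0],[0,0,0,0,0]]}}

```text
t: 20.02
ee_pos: [422.6, -235.0, 32.7]
orientation: [2.292, 2.148, 0.0]
ft_force: [-3.6, 1.2, 10.9]
width: 21.7
grasp_force: 30.0
```

```bash
python3 st.py
```

```text
t 20.02 pos [ 422.58 -235.02   32.69] yaw 86.3 F [-3.6   1.2  10.88] M [ 0.293  0.465 -0.058] w 21.7 g 30.0
```

The cap touched the tray floor at 32.7. I take the load off and open the gripper slowly.

Request:
{"name": "move_arm", "arguments": {"rows": [[0,0,-0.06,0,0],[0,0,-0.02,0,0],[0,0,0,0,30],[0,0,0,0,36],[0,0,0,0,42],[0,0,0,0,55],[0,0,0,0,55]]}}

```text
t: 20.9
ee_pos: [422.6, -234.9, 32.7]
orientation: [2.292, 2.149, 0.0]
ft_force: [-0.7, -0.3, 0.2]
width: 47.9
grasp_force: 0.0
```

Request:
{"name": "move_arm", "arguments": {"rows": [[0,0,-0.5,0,55],[0,0,-1.5,0,55],[0,0,-3,0,55],[0,0,-5,0,55],[0,0,-5,0,55],[0,0,-5,0,55],[0,0,0,0,55]]}}

```text
t: 21.78
ee_pos: [424.6, -236.2, 237.5]
orientation: [2.286, 2.143, 0.004]
ft_force: [0.5, 0.2, 0.7]
width: 48.3
grasp_force: 0.0
```

```bash
python3 st.py
python3 - <<'E'
from h import *
a=optics.get_image("scene"); b=optics.get_image("side")
cv2.imwrite("pics/g.png",np.hstack([cv2.resize(a[130:400,130:490],(400,300)),cv2.resize(b[150:360,130:410],(400,300))]))
E
```

```text
t 21.77 pos [ 424.63 -236.16  237.48] yaw 86.3 F [0.54 0.21 0.66] M [-0.02  -0.02  -0.009] w 48.3 g 0.0
```

View pics/g.png

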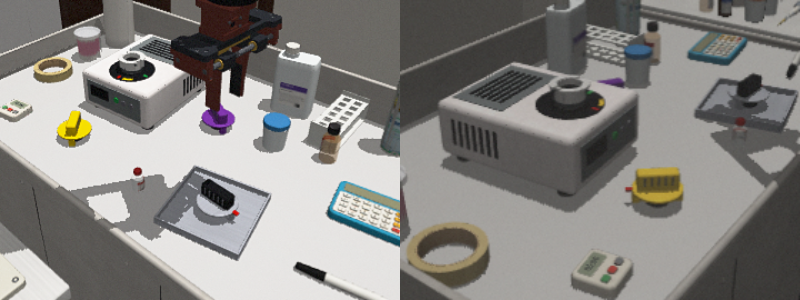

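The cap stands upright in the middle of the tray at (218,198), the neck is open, and the other things are where they were.

```bash
python3 -c "
from workcell import close_job; print(close_job())"
```

```text
the job is handed in; nothing more can be done
None
```

The chiller's filler is open: the cap was held against its first stop for about 1.3 s to vent, then pressed, turned to the end, lifted off and set upright in the steel tray. The job is handed in.

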